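# Pack the last paint bottles and lid the tin

### The job

Pack away the paint: stand the two round, thin-capped paint bottles left on the table upright in the two empty places of the round tin, fully down beside the other five, then put the tin's own large lid on so that it sits fully seated and level on the rim. Set things down rather than dropping them, and leave everything else on the table where it is.

Things in the scene. Friction and masses are not known exactly. Their poses are not given: they have to be found in the camera images.
- tin: open round steel tin, fixed: 124 mm high, 134 mm outside, 128 mm inside diameter, floor 4 mm thick. Holds seven bottles upright in a hexagonal pattern of 42 mm pitch (one in the middle, six round it, 2 mm of play); five are in it, two ring places are empty. Origin: centre of its underside, z up; the empty places lie along its own x axis and at 120 degrees from it towards +y
- tin_rim (a point): centre of the tin's mouth, at rim height (124 mm above the table)
- gap_1 (a point): centre of one empty place, on the tin's inner floor (4 mm above the table)
- gap_2 (a point): centre of the other empty place, on the tin's inner floor
- bottle_1: to be packed: round white paint bottle, black nozzle cap up: body 40 mm diameter and straight to 58 mm high (3 mm bevel round the foot), sloping shoulder to 72 mm, then a cap 16 mm diameter from 72 to 110 mm (the top). About 0.1 kg. Origin: centre of its underside, z up through the cap. Starts standing on the table among the clutter
- bottle_2: to be packed: the same bottle as bottle_1, standing elsewhere on the table
- lid: the tin's loose lid, the larger of two alike, lying knob up on the table: aluminium disc 140 mm diameter, 5 mm thick; under it a plug 122 mm diameter, 8 mm deep (bevelled foot), that enters the tin's mouth; on top a round black knob 30 mm diameter. 0.16 kg. Origin: centre of the plug's underside; disc from 8 to 13 mm, knob 13 to 41 mm above it. Seated, the origin is 116 mm above the table
- small_lid: bystander: a like lid of 104 mm diameter (for the brush pot), lying knob up; too small for the tin. Origin: centre of its underside
- square_bottle: bystander: square white bottle 42 x 42 mm, 75 mm high, with a black cap 28 mm diameter, 97 mm in all. Origin: centre of underside
- tall_bottle: bystander: round white bottle 54 mm diameter, 170 mm high. Origin: centre of underside
- jar: bystander: round jar 54 mm diameter, 70 mm high. Origin: centre of underside
- brush: bystander: paint brush 160 mm long lying on the table beside the tin, under 25 mm high. Origin near its middle
- tape: bystander: roll of tape lying flat, 90 mm diameter, 24 mm high. Origin: centre of underside
- brush_pot: fixed steel pot 100 mm diameter, 100 mm high, with brushes standing up to 200 mm high and leaning out to 65 mm from its axis. Origin: centre of underside
- packed_1: already in the tin: the same bottle as bottle_1. Origin: centre of underside
- packed_2: already in the tin: the same bottle as bottle_1. Origin: centre of underside
- packed_3: already in the tin: the same bottle as bottle_1. Origin: centre of underside
- packed_4: already in the tin: the same bottle as bottle_1. Origin: centre of underside
- packed_5: already in the tin: the same bottle as bottle_1. Origin: centre of underside
Things that resemble listed ones, but are neither listed nor needed, are in the scene too. What is shaped like the bottle_2 but purple is not meant. Leave any orange look-alike of the packed_3 alone.

How it is judged:
By the outcome, as a careful person would: the job done as asked, in the order asked, and still so for the second after the job is handed in, with the robot touching nothing.
It also fails if it takes over 72 s, if anything falls off the work surface, if the arm or the gripper's body presses on something with over 40 N, if the wrist force passes 120 N, or if a joint passes its speed limit or range.

### The arm

A 6-joint arm with a two-finger parallel gripper is mounted at the origin on the work surface. World frame = base frame: x ahead of the robot, y to its left, z up, the work surface at z = 0. Lengths are in mm, angles in rad, forces in N, time in s.
With the tool pointing down it reaches from about 375 to 925 mm from the base axis. Payload 5.7 kg.
Tool frame: the origin (TCP) lies at the very end of the fingers, on their centre line; the grasp point (between the pads) lies 19 mm behind it; z points along the fingers, y is the direction in which the jaws open and shut (so a half turn about z gives the same grasp; the last joint's range is limited). The gripper opens to 85 mm and grips with 20 to 120 N. Pads are 22 mm wide; open, the fingers measure 114 mm over their backs; the gripper's body (76 mm by 85 mm) begins 54 mm behind the grasp point. The pads swing forward as they close: fully open they stand 13 mm farther back than shut.
Start: joints at [1.11, 0.359, 1.51, -0, 1.272, -0.115], TCP at [203.361, 564.453, 231.267] pointing down, gripper open.
Joint ranges: [-2.97, 2.97], [-1.01, 2.36], [0.21, 2.38], [-0.96, 4.11], [0.2, 2.71], [-2.98, 2.98]. Speed limits (rad/s): [2.39, 2.39, 3.14, 3.14, 3.14, 3.14].

### API

Orientations are given as a unit quaternion [x, y, z, w].
In Python, from station import sensors, cams, arm gives the robot as it stands. The module is installed in compiled form; this text tells all that it offers.
- The arm moves only by the tool apply_moves, never from a script. Its argument "motion" is a list of rows, each a list of 3 entries, a list of its own where there are three numbers: the turn, a rotation vector about the world's x, y, z in degrees, then the shift along the world's x, y, z in m, then the opening, from 0 (shut) to 1 (fully open). In form: [[[ax, ay, az], [tx, ty, tz], gripper], ...]. A call has 1 to 20 rows; each row is the pose to reach, as a shift and turn from the pose commanded when the call began; what a row does not reach only later rows make up. A row lasts 1/12 s, in which the tool goes at most 41.7 mm and 7.16 degrees, less where a joint would pass 70% of its speed; a pose out of reach is approached as far as the arm can. A call with a gripper value outside its range is refused whole. The fingers move at their own pace and stop on an object; "squeeze" is the grip in N (left out, the last holds). Time passes only in rows, so rows that repeat a pose let the fingers close. It gives the time, the measured TCP pose, the force and the opening at its end, in the units of the state.
- sensors.state(): the state, without advancing time (a new reading comes with each control period).
- cams.camera(name): name is "scene" or "top" or "wrist"; returns a dict with "image" (480x640x3 uint8, blue, green, red), "camera_matrix" (3x3 intrinsics, pixels), "k1" (the pictures are not rectified: a ray, as slopes to the right and down, at radius r is drawn at 1 + k1 r^2 times it, then the intrinsics apply), "origin" and "attitude" of the camera in the world; the wrist camera has in their place "T_tool_cam" (4x4, takes a point from camera to tool coordinates, whose origin is the TCP and whose axes are the flange's). Camera axes: x right, y up, looking along -z (the intrinsics and any distortion apply to the point x, -y, -z); pixel columns grow to the right and rows downward; lengths in mm; the calibration is good to about 2 mm. A picture is of the moment at which its call begins: read the wrist's pose just before it. There is no depth.
- arm.hand_in(): hands the job in, once; it reports no verdict.
The state is a dict: "clock": time; "joint_pos": joint angles; "qd": joint speeds; "tau": joint torques, N m; "eef_pos": TCP position; "eef_rot": TCP orientation; "wrist_force": force on the tool from outside, world axes, zero at the start; "ft_torque": the same for the moment, N m; "grip_width": finger opening in mm.
Only numpy, scipy, OpenCV 4.12 (cv2) and the standard library are available. Lean on these libraries where they do the work, as an engineer would, in place of code of your own. Each camera call takes 0.05 s, during which the arm holds its last target. There are 200 camera calls.

## Working session

There is one attempt and no reset: what is moved stays moved. The work goes in short steps, Python scripts to look and compute and a tool call to move; the robot and the scene stay as the last step left them, time stands still between calls to the robot, and variables do not carry over. Pictures are saved under pics/ and viewed, about 8 in all and at most 12, crops included, and the job is handed in when it is done.

Besides the shell and the picture viewer there is one more tool, called after "Request:" as name([rows], argument=value, ...), one row to a line, values as JSON. apply_moves: Moves the arm, as the interface text tells. Its arguments: {"type":"object","properties":{"motion":{"type":"array"},"squeeze":{"type":"number"}},"required":["motion"]}

```bash
mkdir -p pics; cat > h.py <<'E'
import numpy as np, cv2
from station import sensors, cams, arm
from scipy.spatial.transform import Rotation as R
def snap(name,fn=None):
    s=sensors.state(); c=cams.camera(name)
    if fn: cv2.imwrite('pics/'+fn,c['image'])
    K=np.array(c['camera_matrix']);
    if name=='wrist':
        T=np.array(c['T_tool_cam']); Rt=R.from_quat(s['eef_rot']).as_matrix()
        o=np.array(s['eef_pos'])+Rt@T[:3,3]; A=Rt@T[:3,:3]
    else:
        o=np.array(c['origin']); a=np.array(c['attitude']); A=R.from_quat(a).as_matrix() if a.size==4 else a
    return dict(img=c['image'],K=K,k=c['k1'],o=o,A=A,s=s)
def cast(c,px,z):
    px=np.atleast_2d(np.array(px,float))
    d=cv2.undistortPoints(px[:,None],c['K'],np.array([c['k'],0,0,0,0.]))[:,0]
    d=np.c_[d[:,0],-d[:,1],-np.ones(len(d))]@c['A'].T
    return c['o']+d*((z-c['o'][2])/d[:,2:])
def proj(c,P):
    q=(np.atleast_2d(P)-c['o'])@c['A']; n=np.c_[q[:,0]/-q[:,2],-q[:,1]/-q[:,2]]
    n=n*(1+c['k']*(n**2).sum(1,keepdims=True)); return n@c['K'][:2,:2].T+c['K'][:2,2]
E
python3 - <<'E'
from h import *
for n in('top','scene','wrist'):
    c=snap(n,n+'0.png');print(n,c['o'].round(),c['A'].round(3).tolist(),c['K'].round(1).tolist(),c['k'])
print(sensors.state())
print(cams.camera('wrist')['T_tool_cam'])
E
```

```text
top [ 433.  -15. 1065.] [[0.004, 0.994, -0.106], [-1.0, 0.003, -0.009], [-0.009, 0.106, 0.994]] [[488.4, 0.0, 323.6], [0.0, 488.4, 232.9], [0.0, 0.0, 1.0]] -0.018432074791999476
scene [1265.  511. 1041.] [[-0.541, -0.608, 0.581], [0.841, -0.376, 0.39], [-0.019, 0.7, 0.714]] [[527.9, 0.0, 320.6], [0.0, 527.9, 243.3], [0.0, 0.0, 1.0]] -0.13235804027453194
wrist [125. 592. 374.] [[0.339, -0.89, -0.303], [0.941, 0.321, 0.111], [-0.002, -0.323, 0.946]] [[377.2, 0.0, 326.9], [0.0, 377.2, 240.0], [0.0, 0.0, 1.0]] -0.05454521961427305
{'clock': 0.15, 'joint_pos': array([ 1.10987876e+00,  3.59345534e-01,  1.51118691e+00,  1.05858179e-05,
        1.27250684e+00, -1.15114722e-01]), 'qd': array([ 0.00083358, -0.00171746, -0.00368517, -0.00161824, -0.00034432,
       -0.00151969]), 'tau': array([ 9.38403282e-04, -5.28019953e+01, -2.78929782e+01, -2.23028801e-04,
        8.13933788e-03,  3.63709933e-05]), 'eef_pos': array([203.14724935, 564.0027008 , 230.64195949]), 'eef_rot': array([ 1.72042722e-01,  9.85089224e-01, -6.92085394e-04, -2.10308097e-04]), 'wrist_force': array([ 0.49318786, -0.03681815,  0.18352697]), 'ft_torque': array([-0.00035039, -0.01925907,  0.0001227 ]), 'grip_width': 85.16430570743994}
[[-3.92481601e-04  9.46381313e-01  3.23051476e-01  8.30828458e+01]
 [ 9.99999885e-01  2.82388121e-04  3.87661797e-04  5.96329626e-02]
 [ 2.75649981e-04  3.23051591e-01 -9.46381315e-01 -1.43429564e+02]
 [ 0.00000000e+00  0.00000000e+00  0.00000000e+00  1.00000000e+00]]
```

View pics/top0.png

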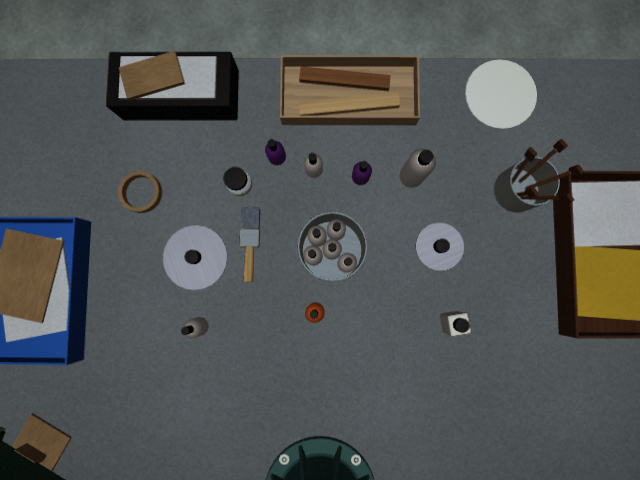

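View pics/scene0.png

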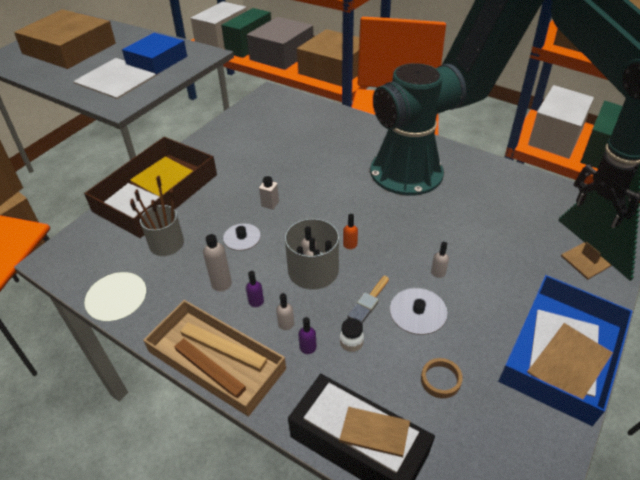

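Top view: white bottles to pack are at about (313,165), between two purple ones, and (194,328). The large lid is at (195,257). The tin is at (332,246), with its gaps to the right and lower-left. I'll measure these next.

```bash
python3 - <<'E'
from h import *
c=snap('top'); im=c['img']; big=im[130:350,110:500]
g=im.max(2)
def dark(x,y,r,th=45):
    m=np.zeros_like(g); m[y-r:y+r,x-r:x+r]=(g[y-r:y+r,x-r:x+r]<th)
    n,l,s,ce=cv2.connectedComponentsWithStats(m)
    return [(s[i,4],ce[i].round(1).tolist()) for i in range(1,n) if s[i,4]>8]
for n,x,y,r,z in [('b1',313,160,14,110),('b2',190,328,14,110),('lid',193,257,15,41),('tin',332,246,28,110),('purL',273,148,14,110),('purR',362,168,14,110),('small',441,246,14,41)]:
    for a,p in dark(x,y,r): print(n,a,p,cast(c,p,z).round(1).tolist())
# lid disc
m=((g>105)&(im.min(2)>90)).astype(np.uint8)
for cn in cv2.findContours(m,0,2)[0]:
    if cv2.contourArea(cn)>300: (x,y),r=cv2.minEnclosingCircle(cn); print((round(x),round(y)),round(r,1),cast(c,(x,y),13).round(1).tolist())
cv2.imwrite('pics/topz.png',cv2.resize(im[140:340,160:400],None,fx=3,fy=3,interpolation=2)[:600])
E
```

```text
b1 69 [312.2, 158.2] [[684.6, 16.8, 110.0]]
b2 80 [187.2, 329.8] [[345.3, 256.6, 110.0]]
lid 168 [192.6, 256.7] [[490.7, 269.7, 41.0]]
tin 164 [318.6, 223.0] [[554.0, 3.4, 110.0]]
tin 53 [336.1, 226.4] [[547.3, -31.1, 110.0]]
tin 51 [316.2, 232.9] [[534.4, 8.0, 110.0]]
tin 46 [332.0, 247.1] [[506.5, -23.1, 110.0]]
tin 46 [311.9, 253.6] [[493.6, 16.2, 110.0]]
tin 42 [347.6, 261.2] [[478.9, -53.6, 110.0]]
purL 83 [272.1, 145.0] [[711.6, 97.5, 110.0]]
purL 118 [278.8, 156.4] [[688.2, 83.7, 110.0]]
purR 170 [362.4, 172.0] [[656.6, -83.4, 110.0]]
small 164 [441.0, 245.6] [[515.6, -252.5, 41.0]]
(34, 295) 53.9 [[408.1, 620.2, 13.0]]
(195, 257) 33.0 [[491.2, 272.8, 13.0]]
(440, 246) 24.6 [[516.7, -255.8, 13.0]]
(332, 246) 34.9 [[515.9, -24.1, 13.0]]
(606, 213) 45.6 [[590.0, -621.4, 13.0]]
(501, 94) 36.3 [[858.5, -400.3, 13.0]]
(178, 76) 42.3 [[898.8, 324.2, 13.0]]
(368, 36) 65.7 [[993.0, -103.6, 13.0]]
```

View pics/topz.png

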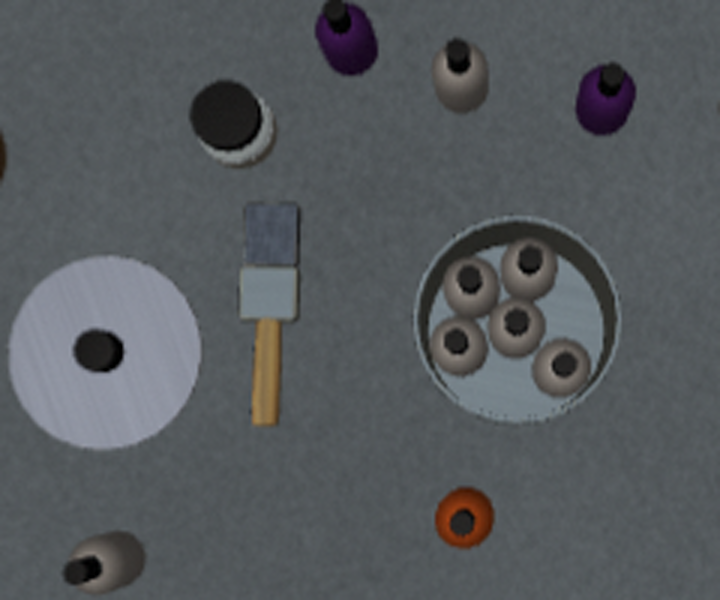

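Request:
apply_moves([
  [[0, 0, 8], [0.28, -0.58, 0.07], 0.5],
  [[0, 0, 8], [0.28, -0.58, 0.07], 0.5],
  [[0, 0, 8], [0.28, -0.58, 0.07], 0.5],
  [[0, 0, 8], [0.28, -0.58, 0.07], 0.5],
  [[0, 0, 8], [0.28, -0.58, 0.07], 0.5],
  [[0, 0, 8], [0.28, -0.58, 0.07], 0.5],
  [[0, 0, 8], [0.28, -0.58, 0.07], 0.5],
  [[0, 0, 8], [0.28, -0.58, 0.07], 0.5],
  [[0, 0, 8], [0.28, -0.58, 0.07], 0.5],
  [[0, 0, 8], [0.28, -0.58, 0.07], 0.5],
  [[0, 0, 8], [0.28, -0.58, 0.07], 0.5],
  [[0, 0, 8], [0.28, -0.58, 0.07], 0.5],
  [[0, 0, 8], [0.28, -0.58, 0.07], 0.5],
  [[0, 0, 8], [0.28, -0.58, 0.07], 0.5],
  [[0, 0, 8], [0.28, -0.58, 0.07], 0.5],
  [[0, 0, 8], [0.28, -0.58, 0.07], 0.5],
  [[0, 0, 8], [0.28, -0.58, 0.07], 0.5],
  [[0, 0, 8], [0.28, -0.58, 0.07], 0.5],
], squeeze=40)

```text
clock: 1.75
eef_pos: [483.6, -16.6, 301.1]
eef_rot: [0.104, 0.995, 0.0, -0.0]
wrist_force: [0.4, 0.6, -0.0]
grip_width: 42.7
```

```bash
python3 - <<'E'
from h import *
c=snap('wrist','w1.png'); s=c['s'];print(s['clock'],s['eef_pos'],R.from_quat(s['eef_rot']).as_matrix()[:,1],s['grip_width'])
g=c['img'].max(2); m=(g<40).astype(np.uint8)
n,l,st,ce=cv2.connectedComponentsWithStats(m)
for i in range(1,n):
    if 60<st[i,4]<6000: print(st[i].tolist(),ce[i].round(1).tolist(),cast(c,ce[i],114).round(1).tolist())
E
```

```text
1.75 [483.64911998 -16.58175162 301.13894542] [2.07541431e-01 9.78226216e-01 1.54366165e-04] 42.674277714697375
[9, 117, 41, 28, 945] [28.8, 130.3] [[359.1, -257.2, 114.0]]
[282, 199, 14, 11, 85] [289.5, 202.9] [[471.3, -48.3, 114.0]]
[356, 198, 14, 12, 81] [361.6, 202.5] [[484.4, 15.0, 114.0]]
[319, 219, 14, 12, 102] [325.8, 223.8] [[497.2, -20.5, 114.0]]
[356, 238, 14, 15, 128] [361.2, 244.6] [[523.7, 7.4, 114.0]]
[132, 246, 22, 21, 95] [144.6, 252.3] [[488.7, -194.6, 114.0]]
[320, 258, 13, 15, 148] [325.9, 264.6] [[536.6, -28.9, 114.0]]
[502, 284, 35, 32, 248] [513.3, 294.5] [[606.8, 145.7, 114.0]]
[258, 301, 19, 96, 895] [268.2, 343.2] [[609.8, -105.2, 114.0]]
[378, 301, 19, 95, 914] [385.5, 343.0] [[634.5, 12.8, 114.0]]
[237, 313, 16, 12, 115] [244.8, 318.7] [[577.1, -120.6, 114.0]]
[402, 313, 16, 12, 123] [409.1, 318.8] [[611.4, 40.4, 114.0]]
[295, 361, 13, 30, 255] [301.6, 373.5] [[653.6, -80.3, 114.0]]
```

View pics/w1.png

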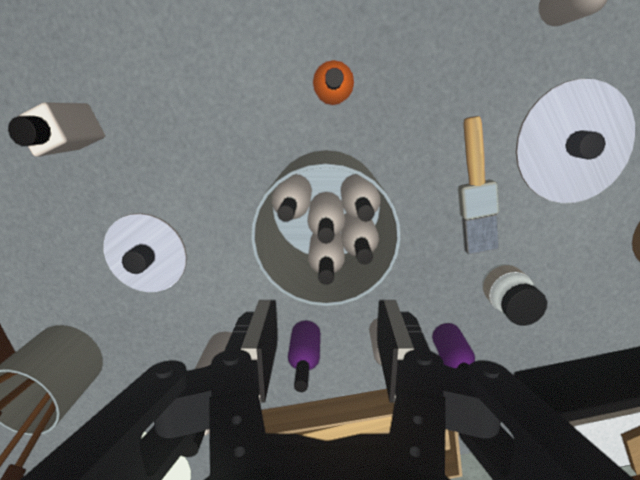

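```bash
cat >> h.py <<'E'
def rim(c,p0,z=124,r0=64,r1=70,it=6,R0=67):
    # radial rays in plane z: outermost strong edge near R0, then circle fit of known... free radius, robust
    g=cv2.GaussianBlur(cv2.cvtColor(c['img'],cv2.COLOR_BGR2GRAY),(3,3),0).astype(np.float32)
    p=np.array(p0,float)
    from scipy.optimize import least_squares
    for k in range(it):
        w=10 if k<3 else 4
        th=np.linspace(0,2*np.pi,180,endpoint=False); rr=np.arange(R0-w,R0+w,.25)
        P=np.stack([p[0]+np.outer(np.cos(th),rr),p[1]+np.outer(np.sin(th),rr),np.full((180,len(rr)),z)],-1)
        q=proj(c,P.reshape(-1,3)).reshape(180,-1,2).astype(np.float32)
        v=cv2.remap(g,q[...,0],q[...,1],1); d=np.abs(np.gradient(v,axis=1)); j=d.argmax(1); ok=d.max(1)>np.percentile(d.max(1),30)
        E=P[np.arange(180),j,:2][ok]
        f=least_squares(lambda a:np.hypot(*(E-a[:2]).T)-a[2],[*p,R0],loss='soft_l1',f_scale=.7); p=f.x[:2]
    return f.x.round(1),np.abs(f.fun).mean().round(2) if 0 else np.median(np.abs(f.fun)).round(2),int(ok.sum())
E
python3 - <<'E'
from h import *
t=snap('top'); w=snap('wrist')
for p0 in((506,-23),(502,-21)):
    print('top',rim(t,p0),'wrist',rim(w,p0))
# lid disc in both (top edge z=13, r=70)
print('lid',rim(t,(491,273),13,R0=70),rim(w,(491,273),13,R0=70))
for n,c in(('t',t),('w',w)):
    im=c['img']; hs=im.astype(int)
    # bodies & caps: cap-top guess pixels projected for review
    print(n,proj(c,[[506,-23,114],[506,-23,76],[691,17,110]]).round(1).tolist())
cv2.imwrite('pics/z2.png',np.hstack([cv2.resize(w['img'][140:320,240:420],(400,400),interpolation=2),cv2.resize(t['img'][200:290,290:380],(400,400),interpolation=2)]))
E
```

```text
top (array([510.3, -31.6,  66. ]), np.float64(2.34), 123) wrist (array([506.3, -22.6,  64.5]), np.float64(0.67), 126)
top (array([509.9, -31.1,  66.2]), np.float64(2.15), 126) wrist (array([506.3, -22.5,  64.4]), np.float64(0.79), 126)
lid (array([491.7, 273.8,  69.5]), np.float64(0.29), 126) (array([491.4, 273.3,  69.5]), np.float64(0.19), 126)
t [[332.0, 247.2], [331.8, 248.6], [312.1, 155.1]]
w [[323.4, 235.1], [323.8, 223.5], [394.7, 384.9]]
```

View pics/z2.png

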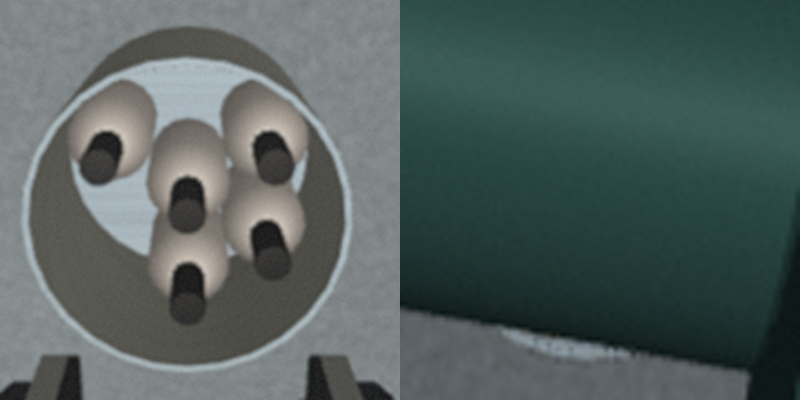

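```bash
python3 - <<'E'
from h import *
t=snap('top'); t['img']=cv2.imread('pics/top0.png'); w=snap('wrist')
print('top',rim(t,(506,-23)),rim(t,(506,-23),R0=64))
P=cast(w,[(324.2,235.9),(324.6,277.3),(362,258.4),(363.8,214.3),(284.6,214.3)],114)[:,:2]; print(P.round(1).tolist())
a=np.degrees(np.arctan2(*(P[1:]-P[0]).T[::-1])); print(a, a-np.array([-12,48,108,-132]))
E
```

```text
top (array([507.5, -22.9,  63.5]), np.float64(0.29), 126) (array([507.8, -22.9,  63.4]), np.float64(0.33), 126)
[[507.0, -22.0], [547.9, -30.2], [536.1, 8.3], [494.1, 17.4], [479.5, -52.8]]
[ -11.35953477   46.14919212  108.07924394 -131.64390982] [ 0.64046523 -1.85080788  0.07924394  0.35609018]
```

Wrist zoom: rim fits at (506.3,-22.6). The cap tops give the tin centre as about (507,-22.5) and its yaw as 168°, so the gaps are at about (466,-14) and (520,-63). Next I look at the first bottle from close above.

Request:
apply_moves([
  [[0, 0, 0], [0.205, 0.033, -0.08], 0.5],
  [[0, 0, 0], [0.205, 0.033, -0.08], 0.5],
  [[0, 0, 0], [0.205, 0.033, -0.08], 0.5],
  [[0, 0, 0], [0.205, 0.033, -0.08], 0.5],
  [[0, 0, 0], [0.205, 0.033, -0.08], 0.5],
  [[0, 0, 0], [0.205, 0.033, -0.08], 0.5],
  [[0, 0, 0], [0.205, 0.033, -0.08], 0.5],
  [[0, 0, 0], [0.205, 0.033, -0.08], 0.5],
  [[0, 0, 0], [0.205, 0.033, -0.08], 0.5],
  [[0, 0, 0], [0.205, 0.033, -0.08], 0.5],
])

```text
clock: 2.83
eef_pos: [687.3, 17.8, 222.3]
eef_rot: [0.103, 0.995, -0.0, 0.0]
wrist_force: [-1.0, 0.1, -1.4]
grip_width: 42.6
```

```bash
python3 - <<'E'
from h import *
c=snap('wrist','w2.png'); s=c['s'];print(s['clock'],s['eef_pos'],s['grip_width'])
q=proj(c,[[691,17,110],[691,17,72],[*s['eef_pos'][:2],110]]);print(q.round(1).tolist())
cv2.imwrite('pics/w2z.png',cv2.resize(c['img'][180:420,180:500],(800,600)))
E
```

```text
2.8333 [687.30440032  17.75897237 222.34545765] 42.61277569665413
[[327.0, 239.3], [327.0, 224.2], [327.0, 234.3]]
```

View pics/w2z.png

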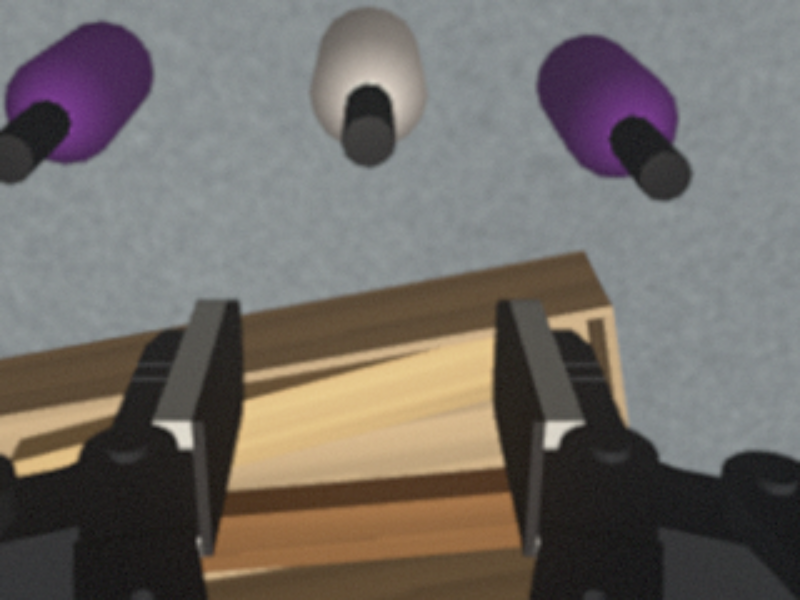

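Cap top of the bottle is at about (327,236), world (689,17.7). It stands centred between the fingers, so I descend and grip the cap.

Request:
apply_moves([
  [[0, 0, 0], [0.001, 0, -0.04], 0.5],
  [[0, 0, 0], [0.001, 0, -0.08], 0.5],
  [[0, 0, 0], [0.001, 0, -0.11], 0.5],
  [[0, 0, 0], [0.001, 0, -0.13], 0.5],
  [[0, 0, 0], [0.001, 0, -0.142], 0.5],
  [[0, 0, 0], [0.001, 0, -0.142], 0.5],
  [[0, 0, 0], [0.001, 0, -0.142], 0.5],
  [[0, 0, 0], [0.001, 0, -0.142], 0.0],
  [[0, 0, 0], [0.001, 0, -0.142], 0.0],
  [[0, 0, 0], [0.001, 0, -0.142], 0.0],
  [[0, 0, 0], [0.001, 0, -0.142], 0.0],
  [[0, 0, 0], [0.001, 0, -0.142], 0.0],
  [[0, 0, 0], [0.001, 0, -0.142], 0.0],
  [[0, 0, 0], [0.001, 0, -0.142], 0.0],
  [[0, 0, 0], [0.001, 0, -0.142], 0.0],
], squeeze=40)

```text
clock: 4.13
eef_pos: [691.0, 17.3, 81.6]
eef_rot: [0.103, 0.995, -0.0, 0.002]
wrist_force: [0.0, -0.2, 6.4]
grip_width: 14.9
```

Request:
apply_moves([
  [[0, 0, 0], [0, 0, 0.02], 0],
  [[0, 0, 0], [0, 0, 0.05], 0],
  [[0, 0, 0], [0, 0, 0.085], 0],
  [[0, 0, 0], [0, 0, 0.12], 0],
  [[0, 0, 0], [-0.01, -0.002, 0.148], 0],
  [[0, 0, 0], [-0.03, -0.005, 0.15], 0],
  [[0, 0, 0], [-0.06, -0.01, 0.15], 0],
  [[0, 0, 0], [-0.095, -0.014, 0.15], 0],
  [[0, 0, 0], [-0.13, -0.019, 0.15], 0],
  [[0, 0, 0], [-0.165, -0.024, 0.15], 0],
  [[0, 0, 0], [-0.195, -0.028, 0.15], 0],
  [[0, 0, 0], [-0.215, -0.031, 0.15], 0],
  [[0, 0, 0], [-0.223, -0.032, 0.15], 0],
  [[0, 0, 0], [-0.223, -0.032, 0.15], 0],
  [[0, 0, 0], [-0.223, -0.032, 0.15], 0],
  [[0, 0, 0], [-0.223, -0.032, 0.15], 0],
  [[0, 0, 0], [-0.223, -0.032, 0.15], 0],
])

```text
clock: 5.55
eef_pos: [468.1, -14.6, 229.5]
eef_rot: [0.103, 0.995, -0.0, 0.001]
wrist_force: [0.3, -0.5, -1.0]
grip_width: 14.7
```

```bash
python3 - <<'E'
from h import *
c=snap('wrist','w3.png'); s=c['s'];print(s['clock'],s['eef_pos'],s['eef_rot'],s['grip_width'],s['wrist_force'])
x,y,z=s['eef_pos']
print(proj(c,[[x,y,z+30],[x,y,z-8],[x,y,z-80],[466,-14,4]]).round(1).tolist(), rim(c,(507,-22.7)),rim(c,(507,-22.7),R0=64))
E
```

```text
5.55 [468.11943679 -14.57885001 229.4922717 ] [ 1.02784058e-01  9.94703453e-01 -3.42250695e-05  6.90126918e-04] 14.677495701242158 [ 0.27761124 -0.4682309  -1.04958264]
[[327.0, 357.5], [327.0, 305.7], [327.0, 250.0], [327.1, 196.9]] (array([505.8, -22.5,  64.4]), np.float64(0.61), 126) (array([505.5, -22.3,  64. ]), np.float64(0.65), 126)
```

View pics/w3.png

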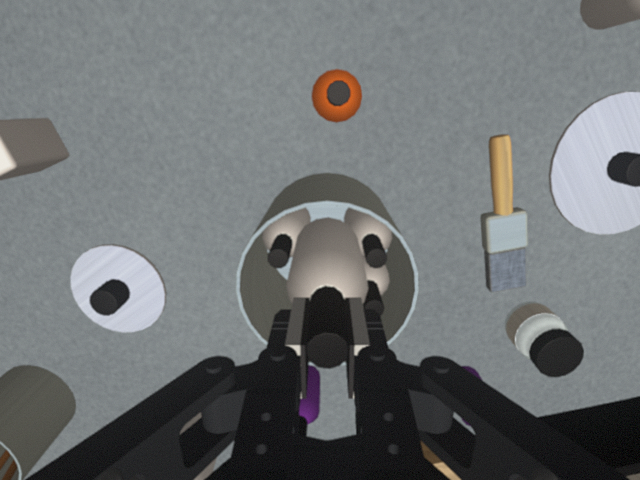

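Bottle is held upright: body spans columns 288–367, centred on 327, and its near edge is at row 218. I check its fore-aft offset against the measured TCP.

```bash
python3 - <<'E'
from h import *
c=snap('wrist'); x,y,z=c['s']['eef_pos']
im=c['img']; print(im[205:235,327].max(1).tolist(), im[330:375,327].max(1).tolist())
u=np.array([.978,-.2076,0]); th=np.linspace(0,6.28,100)
for d in(-4,-2,0):
  b=np.array([x,y,0])+u*d
  row=lambda r,zz:proj(c,[b+[r*np.cos(t),r*np.sin(t),zz] for t in th])[:,1]
  print(d,row(17,z-81).min().round(1),row(20,z-78).min().round(1),row(8,z+29).min().round(1),row(8,z+29).max().round(1))
E
```

```text
[191, 193, 195, 192, 188, 188, 191, 186, 187, 191, 187, 184, 144, 106, 100, 100, 102, 104, 105, 104, 104, 110, 106, 109, 109, 109, 112, 111, 113, 113] [25, 18, 35, 52, 48, 43, 47, 42, 44, 41, 43, 44, 39, 43, 37, 39, 39, 42, 41, 40, 42, 42, 39, 36, 36, 42, 42, 34, 40, 36, 37, 38, 41, 36, 38, 37, 34, 48, 97, 136, 142, 142, 141, 134, 137]
-4 217.6 214.1 326.9 364.9
-2 220.7 217.3 331.8 369.4
0 223.8 220.5 336.7 373.9
```

Request:
apply_moves([
  [[0, 0, 0], [-0.0005, 0, -0.02], 0],
  [[0, 0, 0], [-0.0005, 0, -0.03], 0],
  [[0, 0, 0], [-0.0005, 0, -0.04], 0],
  [[0, 0, 0], [-0.0005, 0, -0.05], 0],
  [[0, 0, 0], [-0.0005, 0, -0.06], 0],
  [[0, 0, 0], [-0.0005, 0, -0.07], 0],
  [[0, 0, 0], [-0.0005, 0, -0.075], 0],
  [[0, 0, 0], [-0.0005, 0, -0.08], 0],
  [[0, 0, 0], [-0.0005, 0, -0.085], 0],
  [[0, 0, 0], [-0.0005, 0, -0.09], 0],
  [[0, 0, 0], [-0.0005, 0, -0.095], 0],
  [[0, 0, 0], [-0.0005, 0, -0.1], 0],
  [[0, 0, 0], [-0.0005, 0, -0.105], 0],
])

```text
clock: 6.73
eef_pos: [467.5, -14.9, 124.5]
eef_rot: [0.103, 0.995, -0.0, 0.002]
wrist_force: [5.5, -2.0, 2.9]
grip_width: 14.7
```

Request:
apply_moves([
  [[0, 0, 0], [0.001, 0, -0.005], 0],
  [[0, 0, 0], [0.001, 0, -0.01], 0],
  [[0, 0, 0], [0.001, 0, -0.015], 0],
  [[0, 0, 0], [0.001, 0, -0.02], 0],
  [[0, 0, 0], [0.001, 0, -0.025], 0],
  [[0, 0, 0], [0.001, 0, -0.03], 0],
  [[0, 0, 0], [0.001, 0, -0.034], 0],
  [[0, 0, 0], [0.001, 0, -0.037], 0],
  [[0, 0, 0], [0.001, 0, -0.039], 0],
  [[0, 0, 0], [0.001, 0, -0.039], 0],
])

```text
clock: 7.57
eef_pos: [467.7, -14.8, 85.6]
eef_rot: [0.103, 0.995, -0.0, 0.001]
wrist_force: [4.3, -1.4, 8.8]
grip_width: 14.8
```

Request:
apply_moves([
  [[0, 0, 0], [0, 0, -0.001], 0],
  [[0, 0, 0], [0, 0, -0.002], 0],
  [[0, 0, 0], [0, 0, -0.002], 0],
  [[0, 0, 0], [0, 0, -0.002], 0],
])

```text
clock: 7.9
eef_pos: [468.5, -14.9, 85.4]
eef_rot: [0.103, 0.995, -0.0, 0.002]
wrist_force: [0.1, -0.5, 28.9]
grip_width: 14.4
```

Force rose to 29 N with no further travel, so the bottle is on the floor. I ease off, release, and go over to the second bottle while turning the jaw for the second gap.

Request:
apply_moves([
  [[0, 0, 0], [0, 0, 0.002], 0],
  [[0, 0, 0], [0, 0, 0.002], 0.33],
  [[0, 0, 0], [0, 0, 0.002], 0.33],
  [[0, 0, 0], [0, 0, 0.002], 0.33],
  [[0, 0, 0], [0, 0, 0.002], 0.33],
  [[0, 0, 0], [0, 0, 0.015], 0.33],
  [[0, 0, 0], [0, 0, 0.04], 0.33],
  [[0, 0, 0], [0, 0, 0.08], 0.33],
  [[0, 0, 0], [0, 0, 0.12], 0.33],
  [[0, 0, 0], [0, 0, 0.137], 0.5],
])

```text
clock: 8.73
eef_pos: [468.2, -14.7, 224.1]
eef_rot: [0.103, 0.995, -0.0, 0.002]
wrist_force: [0.1, 0.3, 0.4]
grip_width: 39.4
```

Request:
apply_moves([
  [[0, 0, -7], [-0.015, 0.034, 0], 0.5],
  [[0, 0, -14], [-0.03, 0.068, 0], 0.5],
  [[0, 0, -21], [-0.045, 0.102, 0], 0.5],
  [[0, 0, -28], [-0.06, 0.136, 0], 0.5],
  [[0, 0, -35], [-0.075, 0.17, 0], 0.5],
  [[0, 0, -42], [-0.09, 0.204, 0], 0.5],
  [[0, 0, -49], [-0.105, 0.238, 0], 0.5],
  [[0, 0, -56], [-0.12, 0.265, 0], 0.5],
  [[0, 0, -60], [-0.123, 0.276, 0], 0.5],
  [[0, 0, -60], [-0.123, 0.276, 0], 0.5],
  [[0, 0, -60], [-0.123, 0.276, 0], 0.5],
  [[0, 0, -60], [-0.123, 0.276, 0], 0.5],
])

```text
clock: 9.73
eef_pos: [343.1, 261.2, 219.7]
eef_rot: [0.585, 0.811, -0.001, -0.0]
wrist_force: [-0.3, -0.7, -0.5]
grip_width: 42.8
```

```bash
python3 - <<'E'
from h import *
c=snap('wrist','w4.png'); s=c['s'];print(s['clock'],s['eef_pos'],s['eef_rot'],s['grip_width'],s['wrist_force'])
x,y,z=s['eef_pos']; print(proj(c,[[x,y,110],[x,y,0]]))
t=snap('top','top2.png')
a=cv2.resize(c['img'][130:430,200:500],(400,400)); b=cv2.resize(t['img'][195:295,285:385],(400,400),interpolation=2)
cv2.imwrite('pics/z4.png',np.hstack([a,b]))
E
```

```text
9.7333 [343.10350405 261.18890514 219.69160855] [ 5.85069248e-01  8.10982762e-01 -9.19730735e-04 -2.97315714e-04] 42.78566864797219 [-0.31494274 -0.6681548  -0.52151996]
[[327.05777197 235.51256285]
 [327.21559051 200.53405766]]
```

View pics/z4.png

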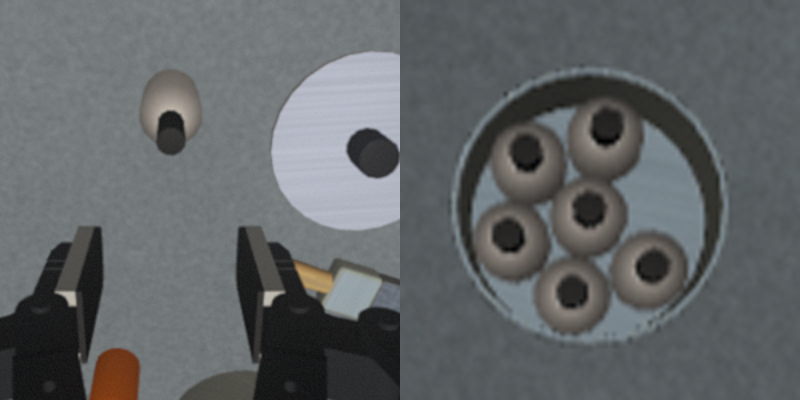

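Top crop shows the first bottle in its gap, with the right-hand place still empty. The wrist crop has the second bottle's cap at about (328,235), under the TCP to within 1 mm. I grip it.

Request:
apply_moves([
  [[0, 0, 0], [0, 0, -0.04], 0.5],
  [[0, 0, 0], [0, 0, -0.08], 0.5],
  [[0, 0, 0], [0, 0, -0.11], 0.5],
  [[0, 0, 0], [0, 0, -0.13], 0.5],
  [[0, 0, 0], [0, 0, -0.139], 0.5],
  [[0, 0, 0], [0, 0, -0.139], 0.5],
  [[0, 0, 0], [0, 0, -0.139], 0.5],
  [[0, 0, 0], [0, 0, -0.139], 0.0],
  [[0, 0, 0], [0, 0, -0.139], 0.0],
  [[0, 0, 0], [0, 0, -0.139], 0.0],
  [[0, 0, 0], [0, 0, -0.139], 0.0],
  [[0, 0, 0], [0, 0, -0.139], 0.0],
  [[0, 0, 0], [0, 0, -0.139], 0.0],
  [[0, 0, 0], [0, 0, -0.139], 0.0],
])

```text
clock: 11.0
eef_pos: [344.9, 262.1, 82.5]
eef_rot: [0.586, 0.81, 0.001, 0.001]
wrist_force: [-0.9, -0.5, 8.1]
grip_width: 14.8
```

Request:
apply_moves([
  [[0, 0, 0], [0, 0, 0.02], 0],
  [[0, 0, 0], [0, 0, 0.05], 0],
  [[0, 0, 0], [0, 0, 0.085], 0],
  [[0, 0, 0], [0, 0, 0.12], 0],
  [[0, 0, 0], [0.01, -0.018, 0.148], 0],
  [[0, 0, 0], [0.025, -0.046, 0.15], 0],
  [[0, 0, 0], [0.043, -0.08, 0.15], 0],
  [[0, 0, 0], [0.061, -0.114, 0.15], 0],
  [[0, 0, 0], [0.079, -0.148, 0.15], 0],
  [[0, 0, 0], [0.097, -0.182, 0.15], 0],
  [[0, 0, 0], [0.115, -0.216, 0.15], 0],
  [[0, 0, 0], [0.133, -0.25, 0.15], 0],
  [[0, 0, 0], [0.152, -0.284, 0.15], 0],
  [[0, 0, 0], [0.168, -0.31, 0.15], 0],
  [[0, 0, 0], [0.176, -0.324, 0.15], 0],
  [[0, 0, 0], [0.176, -0.324, 0.15], 0],
  [[0, 0, 0], [0.176, -0.324, 0.15], 0],
  [[0, 0, 0], [0.176, -0.324, 0.15], 0],
  [[0, 0, 0], [0.176, -0.324, 0.15], 0],
])

```text
clock: 12.58
eef_pos: [518.7, -61.0, 231.2]
eef_rot: [0.586, 0.81, -0.0, -0.001]
wrist_force: [0.1, 0.4, -0.5]
grip_width: 14.6
```

```bash
python3 - <<'E'
from h import *
c=snap('wrist','w5.png'); s=c['s']; x,y,z=s['eef_pos'];print(s['clock'],s['eef_pos'],s['grip_width'],s['wrist_force'])
im=c['img']; print(im[205:235,327].max(1).tolist(), im[320:375,327].max(1).tolist(), im[280,270:385].max(1).tolist())
u=-R.from_quat(s['eef_rot']).as_matrix()[:,0]; print(u); th=np.linspace(0,6.28,100)
for d in(-4,-2,0,2):
  b=np.array([x,y,0])+u*d
  row=lambda r,zz:proj(c,[b+[r*np.cos(t),r*np.sin(t),zz] for t in th])[:,1]
  print(d,min(row(17,z-81).min(),row(20,z-78).min()).round(1),row(8,z+29).min().round(1),row(8,z+29).max().round(1))
print(rim(c,(507,-22.7)),rim(c,(507,-22.7),R0=64))
E
```

```text
12.5833 [518.72342355 -60.97808645 231.19466853] 14.569327677997043 [ 0.09536296  0.37146837 -0.53853237]
[196, 194, 192, 190, 190, 191, 194, 191, 192, 192, 190, 194, 194, 196, 199, 194, 175, 135, 117, 117, 120, 118, 120, 121, 125, 123, 124, 126, 124, 125] [27, 26, 27, 34, 35, 30, 33, 31, 26, 33, 27, 32, 33, 27, 27, 28, 37, 51, 55, 48, 43, 47, 46, 46, 43, 43, 47, 46, 42, 43, 48, 42, 45, 44, 43, 42, 42, 43, 44, 42, 39, 38, 44, 39, 40, 38, 40, 41, 37, 37, 39, 62, 108, 138, 141] [143, 140, 144, 144, 146, 146, 142, 144, 141, 142, 141, 145, 144, 146, 145, 144, 137, 125, 125, 124, 129, 131, 133, 137, 144, 145, 147, 151, 155, 156, 159, 162, 164, 165, 169, 169, 176, 172, 177, 181, 182, 182, 186, 185, 187, 188, 190, 190, 193, 192, 196, 197, 193, 196, 196, 195, 196, 194, 198, 196, 196, 194, 196, 191, 189, 193, 191, 189, 187, 187, 188, 185, 183, 180, 178, 178, 173, 171, 173, 167, 168, 162, 162, 160, 157, 151, 149, 145, 145, 141, 139, 131, 127, 126, 122, 127, 135, 147, 147, 148, 147, 146, 143, 142, 144, 143, 145, 146, 147, 146, 144, 147, 149, 145, 142]
[ 0.31346652 -0.94959868 -0.00103993]
-4 214.4 326.9 365.0
-2 217.6 331.8 369.5
0 220.8 336.7 374.0
2 223.9 341.6 378.4
(array([507.9, -23. ,  63.9]), np.float64(0.14), 126) (array([507.9, -23. ,  63.9]), np.float64(0.17), 126)
```

Request:
apply_moves([
  [[0, 0, 0], [0.002, -0.0012, -0.005], 0],
  [[0, 0, 0], [0.002, -0.0012, -0.02], 0],
  [[0, 0, 0], [0.002, -0.0012, -0.03], 0],
  [[0, 0, 0], [0.002, -0.0012, -0.04], 0],
  [[0, 0, 0], [0.002, -0.0012, -0.05], 0],
  [[0, 0, 0], [0.002, -0.0012, -0.06], 0],
  [[0, 0, 0], [0.002, -0.0012, -0.07], 0],
  [[0, 0, 0], [0.002, -0.0012, -0.075], 0],
  [[0, 0, 0], [0.002, -0.0012, -0.08], 0],
  [[0, 0, 0], [0.002, -0.0012, -0.085], 0],
  [[0, 0, 0], [0.002, -0.0012, -0.09], 0],
  [[0, 0, 0], [0.002, -0.0012, -0.095], 0],
  [[0, 0, 0], [0.002, -0.0012, -0.1], 0],
])

```text
clock: 13.72
eef_pos: [522.0, -63.6, 131.0]
eef_rot: [0.586, 0.81, 0.0, 0.0]
wrist_force: [-0.3, 1.8, 0.0]
grip_width: 14.9
```

Request:
apply_moves([
  [[0, 0, 0], [-0.0005, 0.0005, -0.005], 0],
  [[0, 0, 0], [-0.0005, 0.0005, -0.01], 0],
  [[0, 0, 0], [-0.0005, 0.0005, -0.015], 0],
  [[0, 0, 0], [-0.0005, 0.0005, -0.02], 0],
  [[0, 0, 0], [-0.0005, 0.0005, -0.025], 0],
  [[0, 0, 0], [-0.0005, 0.0005, -0.03], 0],
  [[0, 0, 0], [-0.0005, 0.0005, -0.035], 0],
  [[0, 0, 0], [-0.0005, 0.0005, -0.039], 0],
  [[0, 0, 0], [-0.0005, 0.0005, -0.042], 0],
  [[0, 0, 0], [-0.0005, 0.0005, -0.044], 0],
  [[0, 0, 0], [-0.0005, 0.0005, -0.045], 0],
  [[0, 0, 0], [-0.0005, 0.0005, -0.045], 0],
])

```text
clock: 14.72
eef_pos: [521.4, -63.4, 86.6]
eef_rot: [0.586, 0.81, -0.0, 0.0]
wrist_force: [-1.1, -0.3, 2.9]
grip_width: 14.5
```

Request:
apply_moves([
  [[0, 0, 0], [0, 0, -0.001], 0],
  [[0, 0, 0], [0, 0, -0.002], 0],
  [[0, 0, 0], [0, 0, -0.003], 0],
  [[0, 0, 0], [0, 0, -0.003], 0],
])

```text
clock: 15.05
eef_pos: [522.2, -63.7, 86.4]
eef_rot: [0.586, 0.81, 0.0, 0.001]
wrist_force: [-7.3, 1.3, 31.5]
grip_width: 14.6
```

Request:
apply_moves([
  [[0, 0, 0], [0, 0, 0.003], 0],
  [[0, 0, 0], [0, 0, 0.003], 0.33],
  [[0, 0, 0], [0, 0, 0.003], 0.33],
  [[0, 0, 0], [0, 0, 0.003], 0.33],
  [[0, 0, 0], [0, 0, 0.003], 0.33],
  [[0, 0, 0], [0, 0, 0.015], 0.33],
  [[0, 0, 0], [0, 0, 0.04], 0.33],
  [[0, 0, 0], [0, 0, 0.08], 0.33],
  [[0, 0, 0], [0, 0, 0.12], 0.33],
  [[0, 0, 0], [0, 0, 0.137], 0.6],
])

```text
clock: 15.88
eef_pos: [523.6, -63.8, 224.6]
eef_rot: [0.586, 0.81, 0.001, 0.003]
wrist_force: [0.8, 0.4, -0.4]
grip_width: 38.8
```

Request:
apply_moves([
  [[0, 0, 0], [-0.003, 0.034, 0], 0.6],
  [[0, 0, 0], [-0.006, 0.07, 0], 0.6],
  [[0, 0, 0], [-0.009, 0.105, 0], 0.6],
  [[0, 0, 0], [-0.012, 0.14, 0], 0.6],
  [[0, 0, 0], [-0.015, 0.175, 0], 0.6],
  [[0, 0, 0], [-0.018, 0.21, 0], 0.6],
  [[0, 0, 0], [-0.021, 0.245, 0], 0.6],
  [[0, 0, 0], [-0.024, 0.28, 0], 0.6],
  [[0, 0, 0], [-0.027, 0.315, 0], 0.6],
  [[0, 0, 0], [-0.03, 0.337, 0], 0.6],
  [[0, 0, 0], [-0.03, 0.337, -0.02], 0.6],
  [[0, 0, 0], [-0.03, 0.337, -0.03], 0.6],
  [[0, 0, 0], [-0.03, 0.337, -0.03], 0.6],
  [[0, 0, 0], [-0.03, 0.337, -0.03], 0.6],
])

```text
clock: 17.05
eef_pos: [490.5, 272.8, 189.2]
eef_rot: [0.587, 0.81, -0.001, -0.001]
wrist_force: [-0.6, -0.0, 0.5]
grip_width: 51.3
```

```bash
python3 - <<'E'
from h import *
c=snap('wrist','w6.png'); s=c['s'];print(s['clock'],s['eef_pos'],s['grip_width'],s['wrist_force'])
x,y,z=s['eef_pos']; print(proj(c,[[x,y,41],[x,y,13]]),rim(c,(491.5,273.5),13,R0=70))
t=snap('top','top3.png'); print(rim(t,(491.5,273.5),13,R0=70))
a=cv2.resize(c['img'][60:460,120:520],(400,400)); b=cv2.resize(t['img'][195:295,285:385],(400,400),interpolation=2)
cv2.imwrite('pics/z6.png',np.hstack([a,b]))
E
```

```text
17.05 [490.48455209 272.79707202 189.18650264] 51.34192139088313 [-0.55692847 -0.03477913  0.45192745]
[[327.38270875 220.55623847]
 [327.44622825 211.74692623]] (array([491. , 272.8,  69.6]), np.float64(0.15), 126)
(array([491.7, 273.7,  69.5]), np.float64(0.39), 126)
```

View pics/z6.png

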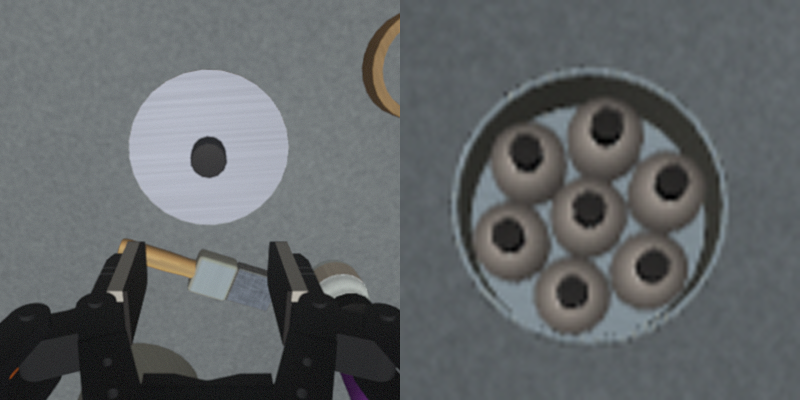

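The top crop shows all seven bottles in the tin. The lid knob is centred under the tool to within 1 mm, so I grip it.

Request:
apply_moves([
  [[0, 0, 0], [0.0005, 0.0003, -0.04], 0.6],
  [[0, 0, 0], [0.0005, 0.0003, -0.08], 0.6],
  [[0, 0, 0], [0.0005, 0.0003, -0.12], 0.6],
  [[0, 0, 0], [0.0005, 0.0003, -0.15], 0.6],
  [[0, 0, 0], [0.0005, 0.0003, -0.165], 0.6],
  [[0, 0, 0], [0.0005, 0.0003, -0.173], 0.6],
  [[0, 0, 0], [0.0005, 0.0003, -0.173], 0.6],
  [[0, 0, 0], [0.0005, 0.0003, -0.173], 0.0],
  [[0, 0, 0], [0.0005, 0.0003, -0.173], 0.0],
  [[0, 0, 0], [0.0005, 0.0003, -0.173], 0.0],
  [[0, 0, 0], [0.0005, 0.0003, -0.173], 0.0],
  [[0, 0, 0], [0.0005, 0.0003, -0.173], 0.0],
  [[0, 0, 0], [0.0005, 0.0003, -0.173], 0.0],
], squeeze=70)

```text
clock: 18.23
eef_pos: [493.4, 274.5, 19.2]
eef_rot: [0.586, 0.81, 0.001, 0.001]
wrist_force: [0.5, -1.2, 6.5]
grip_width: 27.5
```

Request:
apply_moves([
  [[0, 0, 0], [0, 0, 0.015], 0],
  [[0, 0, 0], [0, 0, 0.04], 0],
  [[0, 0, 0], [0, 0, 0.07], 0],
  [[0, 0, 0], [0, 0, 0.1], 0],
  [[0, 0, 0], [0, 0, 0.13], 0],
  [[0, 0, 0], [0.001, -0.012, 0.155], 0],
  [[0, 0, 0], [0.002, -0.035, 0.16], 0],
  [[0, 0, 0], [0.004, -0.065, 0.16], 0],
  [[0, 0, 0], [0.005, -0.095, 0.16], 0],
  [[0, 0, 0], [0.007, -0.125, 0.16], 0],
  [[0, 0, 0], [0.008, -0.155, 0.16], 0],
  [[0, 0, 0], [0.01, -0.185, 0.16], 0],
  [[0, 0, 0], [0.011, -0.215, 0.16], 0],
  [[0, 0, 0], [0.013, -0.245, 0.16], 0],
  [[0, 0, 0], [0.014, -0.27, 0.16], 0],
  [[0, 0, 0], [0.015, -0.288, 0.16], 0],
  [[0, 0, 0], [0.015, -0.297, 0.16], 0],
  [[0, 0, 0], [0.015, -0.297, 0.16], 0],
  [[0, 0, 0], [0.015, -0.297, 0.16], 0],
  [[0, 0, 0], [0.015, -0.297, 0.16], 0],
])

```text
clock: 19.9
eef_pos: [506.7, -21.9, 177.4]
eef_rot: [0.586, 0.81, 0.0, -0.0]
wrist_force: [-0.4, -0.1, -0.7]
grip_width: 28.0
```

```bash
python3 - <<'E'
from h import *
c=snap('wrist','w7.png'); s=c['s'];print(s['clock'],s['eef_pos'],s['eef_rot'],s['grip_width'],s['wrist_force'])
x,y,z=s['eef_pos']; print(c['o'])
for dz in(-4,-6,-8): print(dz,rim(c,(x,y),z+dz,R0=70))
print('tin',rim(c,(507.2,-22.8)))
E
```

```text
19.9 [506.66081085 -21.90173554 177.42433355] [ 5.86278007e-01  8.10109882e-01  2.15799974e-04 -1.74663989e-04] 27.971341652943313 [-0.3795145  -0.1259702  -0.72517882]
[480.78066356  57.05789948 320.89836129]
-4 (array([506.8, -22.2,  69.2]), np.float64(0.29), 126)
-6 (array([506.9, -22.6,  69.7]), np.float64(0.02), 126)
-8 (array([507.2, -23.6,  70.6]), np.float64(0.13), 126)
tin (array([506. , -22.4,  66.5]), np.float64(1.53), 125)
```

View pics/w7.png

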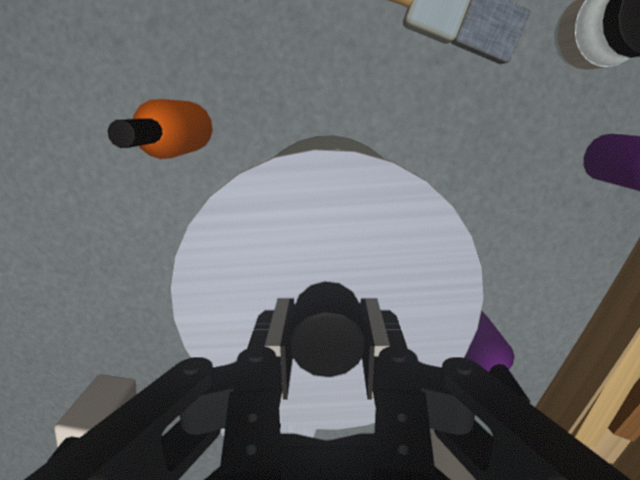

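The lid is held level, centred at about (506.9,-22.6). That is within 1 mm of the tin centre, so I lower it.

Request:
apply_moves([
  [[0, 0, 0], [0, 0, -0.01], 0],
  [[0, 0, 0], [0, 0, -0.018], 0],
  [[0, 0, 0], [0, 0, -0.024], 0],
  [[0, 0, 0], [0, 0, -0.028], 0],
  [[0, 0, 0], [0, 0, -0.031], 0],
  [[0, 0, 0], [0, 0, -0.034], 0],
  [[0, 0, 0], [0, 0, -0.037], 0],
  [[0, 0, 0], [0, 0, -0.039], 0],
  [[0, 0, 0], [0, 0, -0.04], 0],
  [[0, 0, 0], [0, 0, -0.04], 0],
])

```text
clock: 20.78
eef_pos: [506.8, -23.0, 137.1]
eef_rot: [0.587, 0.81, -0.0, -0.0]
wrist_force: [-0.6, -0.1, -0.8]
grip_width: 27.8
```

Request:
apply_moves([
  [[0, 0, 0], [0, 0, -0.001], 0],
  [[0, 0, 0], [0, 0, -0.002], 0],
  [[0, 0, 0], [0, 0, -0.0025], 0],
  [[0, 0, 0], [0, 0, -0.003], 0],
  [[0, 0, 0], [0, 0, -0.0035], 0],
  [[0, 0, 0], [0, 0, -0.0035], 0],
  [[0, 0, 0], [0, 0, -0.0035], 0],
])

```text
clock: 21.37
eef_pos: [507.1, -23.0, 135.1]
eef_rot: [0.586, 0.81, 0.0, 0.0]
wrist_force: [-4.0, 1.9, 11.5]
grip_width: 27.7
```

Contact force is 11.5 N with the disc top at about 129 mm, which is the seated height. I release and retreat.

Request:
apply_moves([
  [[0, 0, 0], [0, 0, 0.0005], 0],
  [[0, 0, 0], [0, 0, 0.0005], 0.6],
  [[0, 0, 0], [0, 0, 0.0005], 0.6],
  [[0, 0, 0], [0, 0, 0.0005], 0.6],
  [[0, 0, 0], [0, 0, 0.0005], 0.6],
  [[0, 0, 0], [0, 0, 0.0005], 0.6],
  [[0, 0, 0], [0, 0, 0.01], 0.6],
  [[0, 0, 0], [0, 0, 0.03], 0.6],
  [[0, 0, 0], [0, 0, 0.06], 0.6],
  [[0, 0, 0], [0, 0, 0.09], 0.6],
  [[0, 0, 0], [0, 0.03, 0.11], 0.6],
  [[0, 0, 0], [0, 0.06, 0.12], 0.6],
  [[0, 0, 0], [0, 0.1, 0.12], 0.6],
  [[0, 0, 0], [0, 0.14, 0.12], 0.6],
  [[0, 0, 0], [0, 0.18, 0.12], 0.6],
  [[0, 0, 0], [0, 0.2, 0.12], 0.6],
  [[0, 0, 0], [0, 0.2, 0.12], 0.6],
])

```text
clock: 22.78
eef_pos: [506.7, 181.1, 254.5]
eef_rot: [0.585, 0.811, 0.001, -0.0]
wrist_force: [-0.5, 0.4, -0.6]
grip_width: 51.0
```

```bash
python3 - <<'E'
from h import *
t=snap('top','top8.png'); sc=snap('scene','sc8.png'); print(t['s']['clock'],t['s']['eef_pos'])
for z in(121,125,129,133,137): print(z,rim(t,(507,-22.8),z,R0=70),rim(sc,(507,-22.8),z,R0=70))
cv2.imwrite('pics/z8.png',np.hstack([cv2.resize(sc['img'][190:310,260:380],(400,400),interpolation=2),cv2.resize(t['img'][130:350,220:440],(400,400),interpolation=2)]))
E
```

```text
22.7833 [506.65404999 181.12895648 254.52270876]
121 (array([508. , -23.3,  70.1]), np.float64(0.28), 126) (array([503. , -26.6,  70.1]), np.float64(0.68), 126)
125 (array([507.7, -23.5,  69.8]), np.float64(0.34), 126) (array([506.5, -24.2,  69.7]), np.float64(0.52), 126)
129 (array([507.3, -23.3,  69.5]), np.float64(0.33), 125) (array([509.6, -21.8,  69.4]), np.float64(0.55), 126)
133 (array([507.1, -23.3,  69.2]), np.float64(0.38), 126) (array([512.9, -19.6,  69. ]), np.float64(0.54), 126)
137 (array([506.6, -23.3,  68.8]), np.float64(0.33), 126) (array([516.2, -17.2,  68.7]), np.float64(0.55), 126)
```

View pics/z8.png

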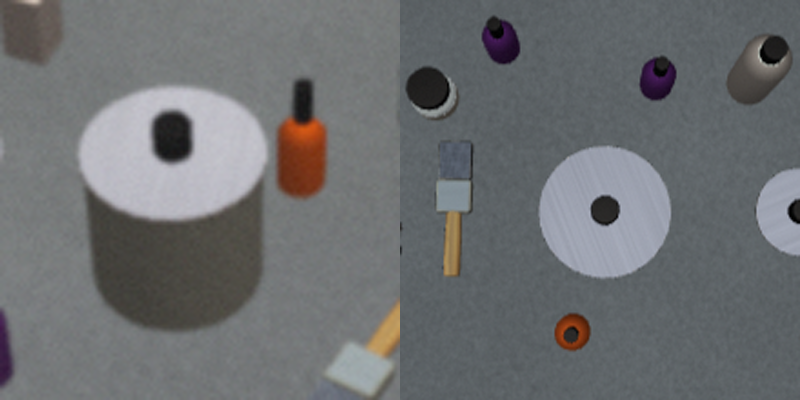

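Both views show the lid flat and centred on the tin. The two camera rays agree at a disc-top height of about 127 ± 2 mm, against 129 mm when seated. The purple and orange bottles, brush, jar and small lid are where they were.

```bash
python3 -c "from h import *; print(arm.hand_in())"
```

```text
the job is handed in; nothing more can be done
None
```

Both white bottles are in the tin's two empty places and the large lid is seated on the rim. I handed the job in at about 23 s on the robot's clock.

- **Bottles:** each reached the tin floor, where the force rose to about 30 N with no further travel. A top view before the lid went on showed all seven bottles in place.
- **Lid:** it met the rim at about 11.5 N with the disc top at about 129 mm, the seated height. After release, the top view put it within about 1 mm of the tin's centre, and it looked level in both views.
- **Disagreement:** the fixed scene and top cameras matched best at about 127 mm rather than 129 mm. That is within the 2 mm calibration, so I did not correct for it.
- **Other objects:** none looked moved in the last pictures. That was judged by eye and not measured, and those crops did not cover every bystander.

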